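# Load a lens into the UV-curing carousel

### The job

Turn the carousel of the curing unit, using the black handle on top, until its one bare domed post stands in the middle of the loading bay, the gap at the front of the amber shield. Then take the lens from the bench stand and set it gently on that post, centred and level, without letting it drop. Finally turn the carousel on until this lens is under the middle of the lamp on the right, and let go; the four lenses already on the carousel must stay on their posts and the other things on the bench where they are.

Things in the scene. Friction and masses are not known exactly. Their poses are not given: they have to be found in the camera images.
- cure_unit: round white UV-curing unit, 304 mm across, fixed; origin on the carousel's axis at bench height, x points from the loading bay (front, -x side) to the axis. A flat amber shield, 86 to 91 mm above the bench and from 44 to 143 mm out from the axis, covers the carousel but for the bay, 50 degrees to either side of -x. Lamp housing on it, 54 mm wide, from 74 mm outward, 112 mm high.
- carousel: the carousel: aluminium disc 262 mm across, top 43 mm above the bench, with five posts and a handle; turns about its upright axis, several turns either way, against light friction (0.08 N m) and stays where it is left. Origin on the axis at bench height. Its -x axis points to the bare post: turned like the unit, that post is in the bay; 1.257 rad (72 degrees) anticlockwise of that, under the lamp.
- handle (a point): grip point of the carousel's handle, on the axis, 115 mm above the bench: an upright black bar 52 mm long, 13 mm thick, from 97 to 130 mm above the bench, that turns with the carousel. x of this frame runs along the bar, y across it (pinch along y), z up. The bare post lies 100 mm away along this frame's -x.
- bare_mandrel (a point): crown of the one bare domed post, 100 mm from the axis and 70 mm above the bench; turns with the carousel. Five equal posts stand 72 degrees apart, the others carry lenses. Each has a light grey soft nose 44 mm across, its top a dome of radius 62 mm that drops 4 mm from crown to edge, on a steel stem 20 mm thick that stands on the disc.
- bay (a point): middle of the loading bay, 100 mm from the axis at the front of the curing unit, 70 mm above the bench (height of the posts' crowns); fixed to the unit. x of this frame points to the axis, z up.
- lamp_spot (a point): point under the middle of the lamp, 100 mm from the axis, 70 mm above the bench, 72 degrees anticlockwise of the bay (to the robot's right); fixed to the unit.
- lens: the lens to load, on the bench stand: grey-tinted, round, 56 mm across, 25 g, hollow side down. Origin in the middle of its rim plane, z up. Upright edge from z 0 to 5.5 mm (grip across it), top of the crown z 9.8 mm. Its hollow fits the domes: on one, the origin lies 7 mm below the dome's crown. Friction alone keeps it there: off centre it lies tilted, far off it slides down.
- lens_stand: small fixed bench stand with the same domed nose (crown 64 mm above the bench, 44 mm across) on a stem 20 mm thick and a round grey foot 72 mm across, 10 mm high. Origin in the middle of its underside.
- lens_1: one of the four lenses already on the carousel (equal to the lens to load), on the post 72 degrees anticlockwise of the bare post; origin in the middle of its rim plane, 63 mm above the bench
- lens_2: one of the four lenses already on the carousel (equal to the lens to load), on the post 144 degrees anticlockwise of the bare post; origin in the middle of its rim plane, 63 mm above the bench
- lens_3: one of the four lenses already on the carousel (equal to the lens to load), on the post 216 degrees anticlockwise of the bare post; origin in the middle of its rim plane, 63 mm above the bench
- lens_4: one of the four lenses already on the carousel (equal to the lens to load), on the post 288 degrees anticlockwise of the bare post; origin in the middle of its rim plane, 63 mm above the bench
- timer: white bench timer 58x58x18 mm lying on the bench, origin in the middle of its underside
- bottle: white screw-cap bottle 54 mm across, 109 mm high, right of the curing unit, origin in the middle of its underside
- vial: brown glass vial with a black cap, 24 mm across, 72 mm high, in front between stand and curing unit, origin in the middle of its underside
- marker: marker pen 126x14x14 mm lying on the bench, origin in the middle of its underside, x along it
Mind the look-alikes: they are no part of the job. Leave any blue or white look-alike of the lens alone.

How it is judged (in metres and radians):
On the way, in this order (a step that is already met when the one before it is completed fails the run):
1. the bare post stands in the middle of the loading bay (within 9 mm) and the carousel is at rest (horizontal distance between bare_mandrel and bay below 0.009 m and angular speed of carousel below 0.05 rad/s), for 0.3 s.
2. the lens lies on that post in the bay (post still within 12 mm of the middle of the bay), centred within 7 mm, level within 8 degrees, let go and at rest (horizontal distance between lens and bare_mandrel below 0.007 m and z of lens in the frame of bare_mandrel between -0.01 and -0.004 m and angle between lens's own z axis and vertical below 0.14 rad and contact force between lens and the fingers below 0.05 N and linear speed of lens below 0.03 m/s and horizontal distance between bare_mandrel and bay below 0.012 m), for 0.3 s.
At the end, for the whole second after the job is handed in: The post that was bare is within 9 mm of the middle of the lamp and the carousel at rest; the lens lies on it, let go, at rest, centred within 7 mm, level within 8 degrees. The four other lenses still lie on their posts, and the bench things stand where they were (3 cm) (horizontal distance between bare_mandrel and lamp_spot below 0.009 m and angular speed of carousel below 0.03 rad/s and horizontal distance between lens and bare_mandrel below 0.007 m and z of lens in the frame of bare_mandrel between -0.01 and -0.004 m and angle between lens's own z axis and vertical below 0.14 rad and contact force between lens and the fingers below 0.05 N and linear speed of lens below 0.03 m/s); the robot touches nothing.
It fails at once if one of the four other lenses is knocked or slid off its post (tilted by more than 10 degrees or 6 mm down) (angle between any of lens_1, lens_2, lens_3, lens_4's own z axis and vertical above 0.175 rad or height (world z) of any of lens_1, lens_2, lens_3, lens_4 below 0.057 m).
It fails at once if the lens falls freely (faster than 0.4 m/s with nothing touching it, a drop of about 8 mm) (contact force between lens and anything else below 0.01 N and linear speed of lens above 0.4 m/s).
It fails at once if the lens is tipped by more than 35 degrees (angle between lens's own z axis and vertical above 0.61 rad).
It fails at once if another thing on the bench is shifted by more than 3 cm (distance of any of timer, bottle, vial, marker from where it was at the start of the episode above 0.03 m).
It also fails if it takes over 61 s, if anything falls off the work surface, if the arm or the gripper's body presses on something with over 40 N, if the wrist force passes 120 N, or if a joint passes its speed limit or range.

### The arm

A 6-joint arm with a two-finger parallel gripper is mounted at the origin on a cart in front of the work surface, level with it; the furniture and walls round the work are solid. World frame = base frame: x ahead of the robot, y to its left, z up, the work surface at z = 0. Lengths are in mm, angles in rad, forces in N, time in s.
With the tool pointing down it reaches from about 400 to 925 mm from the base axis. Payload 3.4 kg.
Tool frame: the origin (TCP) lies at the very end of the fingers, on their centre line; the grasp point (between the pads) lies 19 mm behind it (r.tcp_to_grasp is the distance from the TCP to the grasp point, in mm); z points along the fingers, y is the direction in which the jaws open and shut (so a half turn about z gives the same grasp; the last joint's range is limited). The gripper opens to 85 mm and grips with 20 to 120 N. Pads are 22 mm wide; open, the fingers measure 114 mm over their backs; the gripper's body (76 mm by 85 mm) begins 54 mm behind the grasp point. The pads swing forward as they close: fully open they stand 13 mm farther back than shut.
Start: joints at [1.105, 0.307, 1.506, -0, 1.328, -0.073], TCP at [220.12, 531.205, 231.305] pointing down, gripper open.
Joint ranges: [-3.12, 3.12], [-1.05, 2.28], [0.14, 2.33], [-1.42, 4.57], [0.1, 2.73], [-2.68, 2.68]. Speed limits (rad/s): [2.57, 2.57, 3.14, 3.14, 3.14, 3.14].

### API

Orientations are given as a unit quaternion [x, y, z, w].
In Python, from workcell import r gives the robot as it stands. The module is installed in compiled form; this text tells all that it offers.
- The arm moves only by the shell command python3 -m pendant 'ROWS' [OPENING] [FORCE]. ROWS is a JSON object of lists of equal length, an entry for each row: "slide": the shift along the tool's x, y, z in units of 0.4 m (1.0 is 0.4 m), a list of three; "spin": the turn about the tool's z in units of 60 degrees (1.0 is 60 degrees). In form: {"slide": [[tx, ty, tz], ...], "spin": [spin, ...]}. A call has 1 to 5 rows; each row is the pose to reach, as a shift and turn from the pose commanded when the call began, along the tool's axes at that moment; what a row does not reach only later rows make up. A row lasts 1/8 s, in which the tool goes at most 62.5 mm and 10.7 degrees, less where a joint would pass 70% of its speed; a pose out of reach is approached as far as the arm can. A call with a number of a shift or a turn outside -1 to 1 is refused whole. A call with a gripper value outside its range is refused whole. OPENING is the opening, from 0 (shut) to 1 (fully open), set as the call begins (- or left out, the last holds). The fingers move at their own pace and stop on an object; FORCE is the grip in N (left out, the last holds). Time passes only in rows, so rows that repeat a pose let the fingers close. It gives the time, the measured TCP pose, the force and the opening at its end, in the units of the state.
- r.read_state(): the state, without advancing time (a new reading comes with each control period).
- r.grab_frame(name): name is "scene" or "top" or "wrist"; returns a dict with "frame" (400x640x3 uint8, red, green, blue), "K" (3x3 intrinsics, pixels), "R" (3x3) and "t" (3): a world point X has camera coordinates R X + t; the wrist camera has in their place "T_tool_cam" (4x4, takes a point from camera to tool coordinates, whose origin is the TCP and whose axes are the flange's). Camera axes: x right, y down, z forward; pixel columns grow to the right and rows downward; lengths in mm; the calibration is good to about 2 mm. A picture is of the moment at which its call begins: read the wrist's pose just before it. There is no depth.
- r.hand_in(): hands the job in, once; it reports no verdict.
The state is a dict: "time_s": time; "joint_positions": joint angles; "qd": joint speeds; "joint_torque": joint torques, N m; "tool_pos": TCP position; "ee_rot": TCP orientation; "force": force on the tool from outside, world axes, zero at the start; "moment": the same for the moment, N m; "grip_width": finger opening in mm.
Only numpy, scipy, OpenCV 4.12 (cv2) and the standard library are available. Lean on these libraries where they do the work, as an engineer would, in place of code of your own. Each camera call takes 0.05 s, during which the arm holds its last target.

## Working session

There is one attempt and no reset: what is moved stays moved. The work goes in short steps, Python scripts to look and compute and a shell command to move; the robot and the scene stay as the last step left them, time stands still between calls to the robot, and variables do not carry over. Pictures are saved under pics/ and viewed, and the job is handed in when it is done.

```bash
mkdir -p pics; cat > h.py <<'E'
from workcell import r
import cv2, numpy as np
from scipy.spatial.transform import Rotation as Ro
def snap(name,fn,crop=None,sc=1):
    s=r.read_state(); f=r.grab_frame(name); im=f["frame"][:,:,::-1].copy()
    np.savez('pics/'+fn+'.npz',**{k:np.array(v) for k,v in f.items()},pos=s["tool_pos"],rot=s["ee_rot"])
    show(fn,fn,crop,sc)
def load(fn):
    d=np.load('pics/'+fn+'.npz'); K=d['K']
    if 'R' in d: R,t=d['R'],d['t']
    else:
        T=d['T_tool_cam']; Rw=Ro.from_quat(d['rot']).as_matrix()
        Rc=Rw@T[:3,:3]; c=Rw@T[:3,3]+d['pos']; R=Rc.T; t=-R@c
    return d['frame'],K,R,t
def show(fn,out,crop=None,sc=1):
    im=np.load('pics/'+fn+'.npz')['frame'][:,:,::-1]
    if crop: x0,y0,x1,y1=crop; im=im[y0:y1,x0:x1]
    if sc!=1: im=cv2.resize(im,None,fx=sc,fy=sc,interpolation=cv2.INTER_CUBIC)
    cv2.imwrite('pics/'+out+'.png',im)
def px(fn,u,v,z):
    _,K,R,t=load(fn); c=-R.T@t; d=R.T@np.linalg.inv(K)@np.array([u,v,1.]); return c+d*(z-c[2])/d[2]
def proj(fn,X):
    _,K,R,t=load(fn); p=K@(R@np.array(X,float)+t); return p[:2]/p[2]
E
python3 - <<'E'
from h import *
s=r.read_state();print(s)
for n in("scene","top","wrist"): snap(n,n+'0')
for n in("scene","top"):
    _,K,R,t=load(n+'0');print(n,K[0,0],-R.T@t)
E
```

```text
{'time_s': 0.0, 'joint_positions': array([ 1.10447455e+00,  3.07576910e-01,  1.50766026e+00,  4.75173058e-06,
        1.32840341e+00, -7.35013290e-02]), 'qd': array([-6.18931632e-04, -8.55447951e-04, -9.34981415e-05,  6.21870502e-04,
       -1.65747648e-03,  1.63536203e-03]), 'joint_torque': array([ 1.13998904e-03, -4.57550991e+01, -2.51910567e+01, -4.42028067e-04,
        1.29864729e-02, -2.91937823e-06]), 'tool_pos': array([219.81732862, 530.57536376, 230.38375536]), 'ee_rot': array([ 1.95150297e-01,  9.80772814e-01, -9.86273517e-04, -2.75257751e-04]), 'force': array([-0.36762981,  0.35683614,  0.09542079]), 'moment': array([ 0.03337975, -0.06578086, -0.0143151 ]), 'grip_width': 85.36264240502679}
scene 404.22382825735394 [-302.3449056  -461.8305333   742.80538429]
top 482.8389518424087 [ 270.3573677    36.24906847 1422.10554916]
```

View pics/scene0.png

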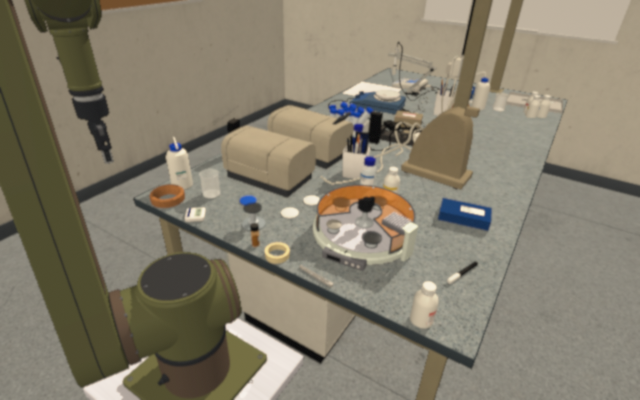

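View pics/top0.png

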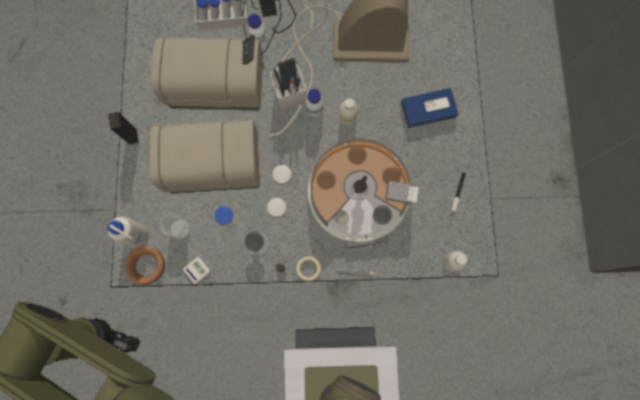

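View pics/wrist0.png

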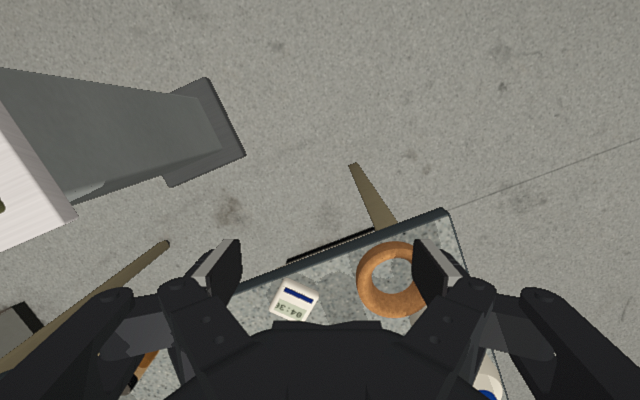

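```bash
python3 - <<'E'
from h import *
show('top0','top0a',(300,130,420,250),5)
show('top0','top0b',(200,190,320,290),5)
show('scene0','scene0a',(230,170,430,280),4)
print(px('top0',359,191,90),px('top0',255,241,70))
E
```

```text
[584.41335761 -65.61441415  90.        ] [453.24652476 232.19580942  70.        ]
```

View pics/top0a.png

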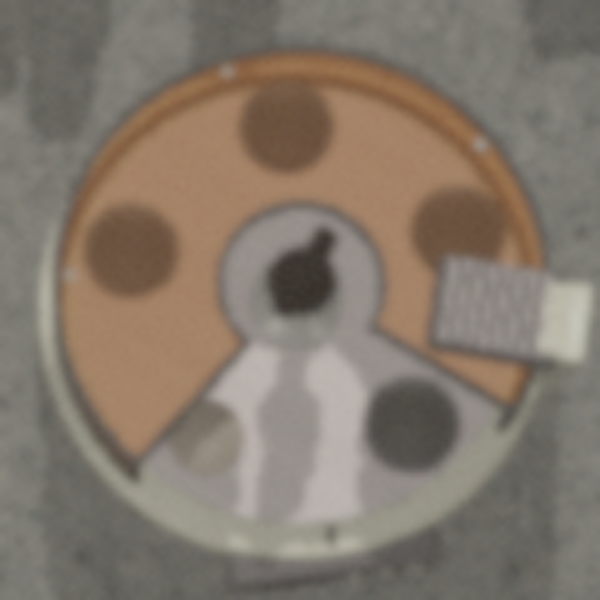

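View pics/top0b.png

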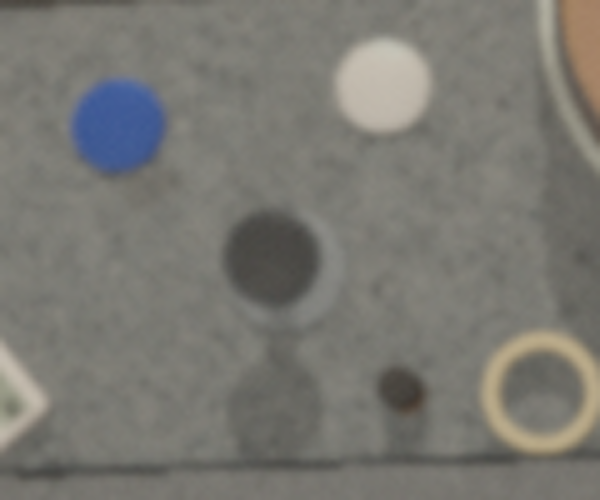

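View pics/scene0a.png

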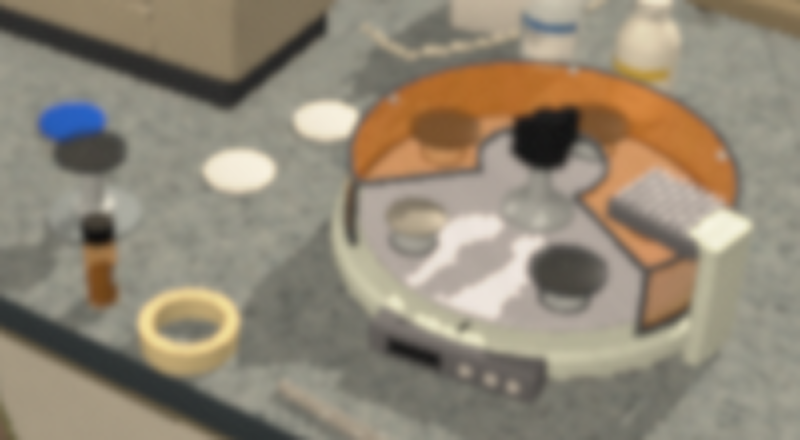

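```bash
python3 - <<'E'
from h import *
from scipy.optimize import least_squares
P=lambda u,v,z:px('top0',300+u/5,130+v/5,z)[:2]
L=np.array([P(287,126,68),P(131,250,68),P(411,425,68)]);B=P(207,437,68)
print(L,B)
f=lambda p:np.r_[[np.linalg.norm(q-p)-100 for q in L],(np.linalg.norm(B-p)-100)*.3]
s=least_squares(f,[580,-60]);c=s.x;print('c',c,s.fun)
a=[np.degrees(np.arctan2(*(q-c)[::-1])) for q in [*L,B]];print(a)
# unit corners of shield at z 88
for u,v in((243,345),(375,330),(135,475),(505,408)):
    q=P(u,v,90);print(q,np.linalg.norm(q-c),np.degrees(np.arctan2(*(q-c)[::-1])))
# outer circle
print('lamp',P(440,300,112),P(590,305,112))
print('lens',px('top0',254.2,241.4,61), 'vial',px('top0',280,267.5,72),'foot',px('top0',200+280/5,190+268/5,10))
E
```

```text
[[ 697.15072479  -67.27487541]
 [ 625.14896271   26.12160975]
 [ 517.39994268 -130.30584041]] [513.92661729 -13.86673908]
c [597.13175609 -69.88213424] [0.05294548 0.00841328 0.04092331 0.09109113]
[np.float64(1.4932277952941397), np.float64(73.73093235810876), np.float64(-142.84380996513318), np.float64(146.0507565770295)]
[562.11738231 -35.27437429] 49.23112247437102 135.3346204633416
[ 568.54206209 -110.15687728] 49.390540892845024 -125.3696690543019
[489.60674928  27.93629765] 145.36186813400826 137.70635432614185
[ 521.50415185 -180.80420087] 134.25065878879263 -124.28649701095205
lamp [ 579.64054429 -144.76042488] [ 574.25613673 -227.97839923]
lens [453.38773961 235.77395188  61.        ] vial [376.61773216 162.29979232  72.        ] foot [453.57319672 237.95370599  10.        ]
```

```bash
cat >> h.py <<'E'
def go(x,y,z,xang=None):
    s=r.read_state(); Rw=Ro.from_quat(s['ee_rot']).as_matrix()
    d=Rw.T@(np.array([x,y,z])-s['tool_pos'])/400
    a=np.degrees(np.arctan2(Rw[1,0],Rw[0,0]))
    out='slide %s  now xang %.1f pos %s'%(d.round(4),a,np.round(s['tool_pos'],1))
    if xang is not None: out+=' spin %.4f'%(-((xang-a+180)%360-180)/60)
    print(out)
E
python3 - <<'E'
from h import *
d=np.load('pics/wrist0.npz');print(d['T_tool_cam'].round(3),d['K'])
go(530,-60,300,-34)
E
```

```text
[[-0.00000e+00 -9.65000e-01 -2.64000e-01  6.54820e+01]
 [ 1.00000e+00 -1.00000e-03  1.00000e-03  5.95000e-01]
 [-1.00000e-03 -2.64000e-01  9.64000e-01 -1.42324e+02]
 [ 0.00000e+00  0.00000e+00  0.00000e+00  1.00000e+00]] [[284.24266201   0.         326.37563544]
 [  0.         284.24266201 195.34403229]
 [  0.           0.           1.        ]]
slide [-1.2816 -1.0678 -0.172 ]  now xang 157.5 pos [219.9 530.7 230.6] spin -2.8084
```

```bash
python3 -m pendant '{"slide":[[-0.11,-0.09,-0.05],[-0.22,-0.18,-0.09],[-0.33,-0.27,-0.12],[-0.44,-0.36,-0.15],[-0.55,-0.45,-0.17]],"spin":[0.16,0.32,0.48,0.64,0.8]}' 0.6; python3 -c "
from h import *
go(530,-60,300,-34)"
```

```text
time_s: 0.78
tool_pos: [355.1, 279.1, 299.8]
ee_rot: [0.579, 0.815, 0.0, 0.0]
force: [1.2, 0.8, 0.2]
grip_width: 51.4
slide [-9.445e-01  1.341e-01 -4.000e-04]  now xang 109.2 pos [355.1 279.1 299.8] spin 2.3867
```

```bash
python3 -m pendant '{"slide":[[-0.15,0.02,0],[-0.3,0.04,0],[-0.45,0.06,0],[-0.6,0.08,0],[-0.75,0.1,0]],"spin":[0.17,0.34,0.51,0.68,0.85]}'; python3 -c "
from h import *
go(530,-60,300,-34)"
```

```text
time_s: 1.4
tool_pos: [492.7, 9.4, 299.2]
ee_rot: [0.874, 0.486, 0.0, -0.0]
force: [0.9, 0.3, 0.7]
grip_width: 51.5
slide [-0.0981  0.1707 -0.002 ]  now xang 58.1 pos [492.7   9.4 299.2] spin 1.5357
```

```bash
python3 -c "
from h import *
snap('wrist','w1')"
```

```text
(no output)
```

View pics/w1.png

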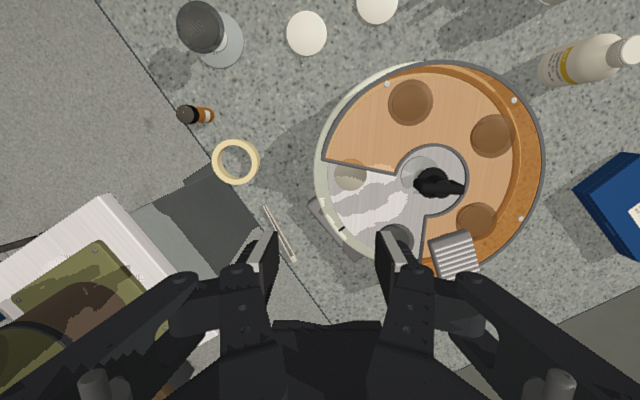

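```bash
python3 -c "
from h import *
show('w1','w1a',(300,50,560,290),3)"
```

```text
(no output)
```

View pics/w1a.png

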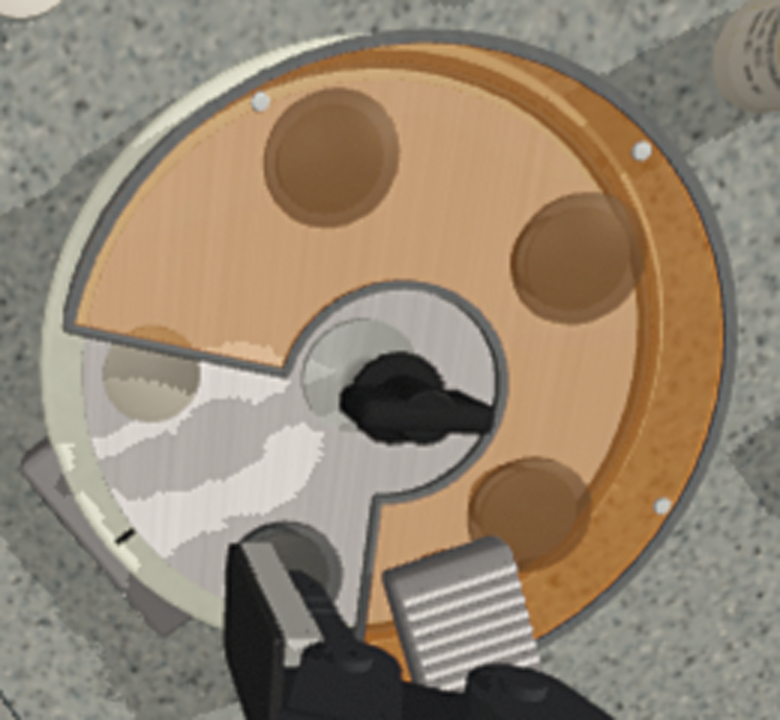

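```bash
python3 - <<'E'
from h import *
from scipy.optimize import least_squares
F=lambda u,v:np.array([300+u/3,50+v/3])
D=np.pi/180
def model(p):
    cx,cy,yaw,car=p; o=[]
    c=np.array([cx,cy])
    def at(rr,a,z): return proj('w1',[cx+rr*np.cos(a),cy+rr*np.sin(a),z])
    sh=[at(44,yaw+np.pi-50*D,89),at(143,yaw+np.pi-50*D,89),at(44,yaw+np.pi+50*D,89)]
    ps=[at(100,car+np.pi+k*72*D,z) for k,z in((0,68),(4,67),(3,67),(2,67))]
    return np.array(sh+ps)
obs=np.array([F(285,376),F(66,326),F(377,498),F(152,373),F(332,158),F(577,258),F(530,512)])
s=least_squares(lambda p:(model(p)-obs).ravel(),[597,-70,6*D,-35*D],loss='soft_l1')
print(s.x[:2],s.x[2:]/D);print((model(s.x)-obs).round(1))
q=px('w1',*F(125,537),50);print('tick',np.degrees(np.arctan2(*(q[:2]-s.x[:2])[::-1])),np.linalg.norm(q[:2]-s.x[:2]))
a=px('w1',*F(492,415),125);b=px('w1',*F(345,400),125);print(a,b,(a+b)/2,np.degrees(np.arctan2(*(b-a)[:2][::-1])))
print('lens on stand top',px('w1',199,27,61))
E
```

```text
[600.36465292 -69.64902163] [  6.31467751 -34.37477924]
[[ 1.9 -0.7]
 [-2.1 -0.1]
 [ 0.5 -1.5]
 [-0.3  0.7]
 [-0.4  0.1]
 [ 0.6  0.2]
 [-0.2  1. ]]
tick -175.7172468498697 135.51940631579163
[622.2797019  -83.24402955 125.        ] [577.25808483 -48.31059262 125.        ] [599.76889336 -65.77731108 125.        ] 142.1911885838049
lens on stand top [455.64522928 235.7328612   61.        ]
```

```bash
python3 -c "
from h import *
go(599,-69,240,-34.4)"
```

```text
slide [-0.013   0.3103  0.1498]  now xang 57.6 pos [496.8   2.3 299.1] spin 1.5332
```

```bash
python3 -m pendant '{"slide":[[0,0.08,0.04],[0,0.16,0.08],[-0.01,0.24,0.12],[-0.01,0.31,0.15],[-0.01,0.31,0.15]],"spin":[0.17,0.34,0.51,0.68,0.85]}' 0.5; python3 -m pendant '{"slide":[[0,0,0],[0,0,0],[0,0,0],[0,0,0],[0,0,0]],"spin":[0.17,0.34,0.51,0.68,0.68]}'; python3 -c "
from h import *
snap('wrist','w2');go(599,-69,240,-34.4)"
```

```text
time_s: 2.08
tool_pos: [596.7, -57.9, 237.1]
ee_rot: [0.998, 0.062, -0.001, -0.0]
force: [1.1, -0.1, 0.1]
grip_width: 42.6
time_s: 2.7
tool_pos: [595.6, -56.7, 238.9]
ee_rot: [0.958, -0.285, -0.0, 0.0]
force: [-0.1, 0.7, 0.4]
grip_width: 42.5
slide [ 0.0237  0.0213 -0.0025]  now xang -33.1 pos [595.7 -56.7 239. ] spin 0.0219
```

View pics/w2.png

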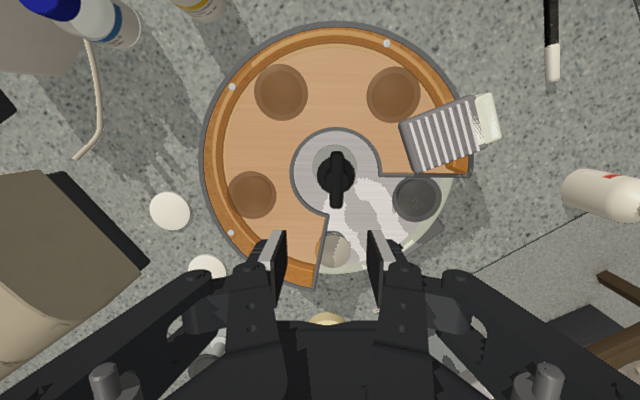

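```bash
python3 -c "
from h import *
show('w2','w2a',(190,20,510,300),2.5)"
```

```text
(no output)
```

View pics/w2a.png

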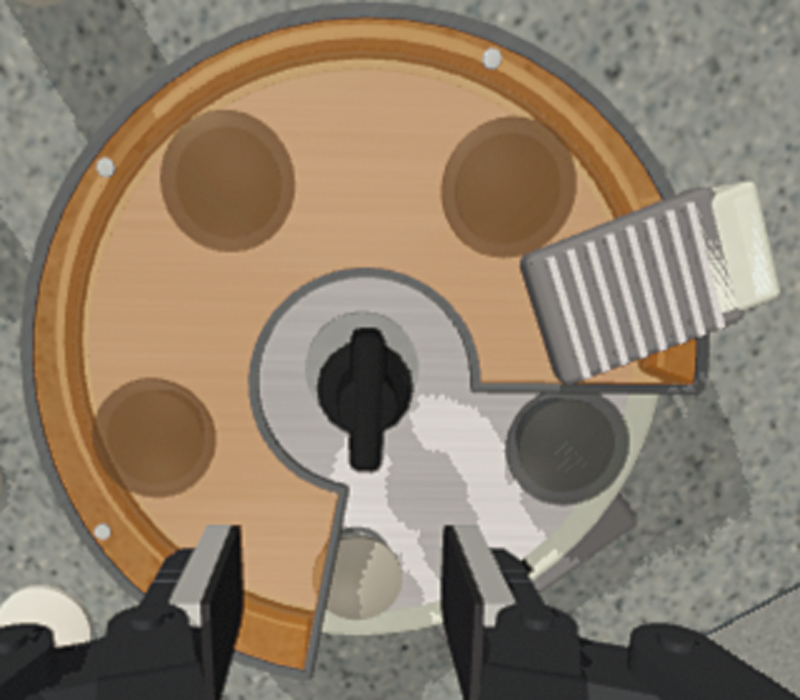

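```bash
python3 - <<'E'
from h import *
from scipy.optimize import least_squares
F=lambda u,v:np.array([190+u/2.5,20+v/2.5])
D=np.pi/180
def model(p):
    cx,cy,yaw,car=p
    def at(rr,a,z,t=0): return proj('w2',[cx+rr*np.cos(a)-t*np.sin(a),cy+rr*np.sin(a)+t*np.cos(a),z])
    Y=yaw+np.pi; C=car+np.pi
    sh=[at(44,Y-50*D,91),at(143,Y-50*D,91),at(44,Y+50*D,91),at(143,Y+50*D,91)]
    lm=[at(74,Y+72*D,112,27),at(74,Y+72*D,112,-27)]
    ps=[at(100,C+k*72*D,z) for k,z in((0,68),(1,67),(2,67),(3,67),(4,67))]
    hb=[at(-26,C,130),at(26,C,130)]
    return np.array(sh+lm+ps+hb)
obs=np.array([F(*q) for q in((345,488),(312,670),(474,388),(703,388),(523,260),(572,384),(358,574),(567,445),(509,186),(228,181),(154,437),(368,328),(366,470))])
s=least_squares(lambda p:(model(p)-obs).ravel(),[597,-70,6*D,-35*D],loss='soft_l1')
print(s.x[:2],s.x[2:]/D);print((model(s.x)-obs).round(1))
E
```

```text
[600.61155603 -70.17085822] [  6.62253528 -34.26640601]
[[ 0.2 -1.8]
 [-1.8  4.5]
 [-1.4 -1.3]
 [ 2.5 -1. ]
 [ 1.8 -2.3]
 [-0.6  1.8]
 [-0.3  2.1]
 [ 0.4 -0.1]
 [-0.1 -0.2]
 [-0.4 -0.5]
 [-0.2  0. ]
 [ 0.7  1.9]
 [-0.1  1.3]]
```

```bash
python3 -c "
from h import *
go(600.5,-70,100,-34.3)"
```

```text
slide [0.0284 0.0212 0.3475]  now xang -33.1 pos [595.7 -56.7 239. ] spin 0.0202
```

```bash
python3 -m pendant '{"slide":[[0.028,0.021,0.1],[0.028,0.021,0.18],[0.028,0.021,0.18]],"spin":[0.02,0.02,0.02]}'; python3 -c "
from h import *
snap('wrist','w3');go(600.5,-70,100,-34.3)"
```

```text
time_s: 3.12
tool_pos: [598.2, -69.7, 164.5]
ee_rot: [0.955, -0.295, -0.003, 0.0]
force: [0.0, 0.6, -0.1]
grip_width: 42.3
slide [ 0.0019 -0.001   0.1661]  now xang -34.4 pos [599.8 -69.9 166.4] spin -0.0016
```

View pics/w3.png

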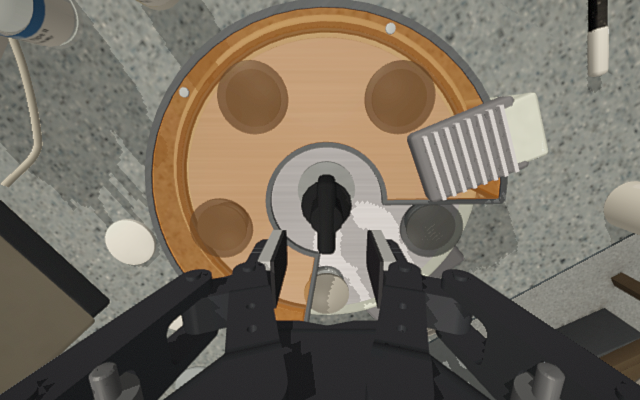

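```bash
python3 -m pendant '{"slide":[[0,0,0.05],[0,0,0.1],[0,0,0.14],[0,0,0.162],[0,0,0.162]],"spin":[0,0,0,0,0]}'; python3 -m pendant '{"slide":[[0,0,0],[0,0,0],[0,0,0],[0,0,0]],"spin":[0,0,0,0]}' 0 40;  python3 -c "
from h import *
go(600.5,-70,100,-34.3)"
```

```text
time_s: 3.8
tool_pos: [600.6, -70.1, 102.4]
ee_rot: [0.955, -0.296, -0.0, 0.0]
force: [-0.1, -0.2, -0.1]
grip_width: 43.0
time_s: 4.3
tool_pos: [600.6, -71.1, 103.4]
ee_rot: [0.955, -0.296, 0.0, 0.001]
force: [-3.0, -4.2, 5.3]
grip_width: 12.3
slide [-0.0019 -0.0021  0.0085]  now xang -34.5 pos [600.6 -71.1 103.4] spin -0.0032
```

```bash
python3 -m pendant '{"slide":[[0,0,0],[0,0,0],[0,0,0],[0,0,0],[0,0,0]],"spin":[-0.03,-0.08,-0.16,-0.25,-0.34]}'; python3 -m pendant '{"slide":[[0,0,0],[0,0,0],[0,0,0],[0,0,0],[0,0,0]],"spin":[-0.09,-0.18,-0.26,-0.31,-0.34]}'; python3 -m pendant '{"slide":[[0,0,0],[0,0,0]],"spin":[0,0]}'; python3 -c "
from h import *
go(600.5,-70,100,6.5)
snap('wrist','w4')"
```

```text
time_s: 4.92
tool_pos: [601.0, -70.4, 103.4]
ee_rot: [0.993, -0.122, 0.001, 0.0]
force: [-2.1, -2.4, 5.4]
grip_width: 12.3
time_s: 5.55
tool_pos: [601.1, -69.5, 103.4]
ee_rot: [0.998, 0.055, 0.001, -0.0]
force: [-2.0, 0.4, 5.0]
grip_width: 12.2
time_s: 5.8
tool_pos: [601.1, -69.5, 103.4]
ee_rot: [0.998, 0.055, 0.001, -0.0]
force: [-1.1, 0.5, 5.6]
grip_width: 11.8
slide [-0.0016  0.001   0.0085]  now xang 6.3 pos [601.1 -69.5 103.4] spin -0.0035
```

View pics/w4.png

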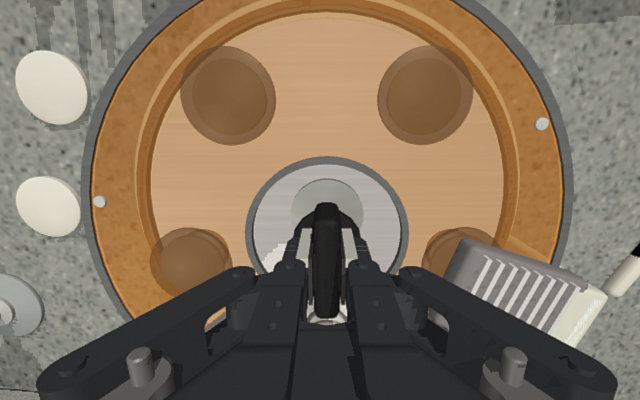

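```bash
python3 -m pendant '{"slide":[[0,0,0],[0,0,0],[0,0,0]],"spin":[0,0,0]}' 0.5; python3 -m pendant '{"slide":[[0,0,-0.08],[0,0,-0.18],[0,0,-0.3],[0,0,-0.42],[0,0,-0.5]],"spin":[0,0,0,0,0]}'; python3 -m pendant '{"slide":[[-0.05,0,0],[-0.15,0,0],[-0.25,0,0],[-0.3,0,0],[-0.3,0,0]],"spin":[0,0,0,0,0]}'; python3 -c "
from h import *
go(600.5,-70,100,6.5)
snap('wrist','w5');show('w5','w5a',(130,40,510,320),2.1)"
```

```text
time_s: 6.22
tool_pos: [600.7, -70.0, 102.3]
ee_rot: [0.998, 0.055, -0.0, -0.0]
force: [-1.3, 0.1, 0.6]
grip_width: 42.6
time_s: 6.85
tool_pos: [601.4, -70.2, 305.2]
ee_rot: [0.998, 0.055, 0.002, 0.0]
force: [1.1, -0.2, -0.3]
grip_width: 42.9
time_s: 7.48
tool_pos: [480.9, -83.3, 302.9]
ee_rot: [0.999, 0.055, 0.001, 0.0]
force: [0.6, 0.8, 0.3]
grip_width: 43.0
slide [ 0.3003 -0.0007  0.5076]  now xang 6.2 pos [480.9 -83.3 302.9] spin -0.0042
```

View pics/w5.png

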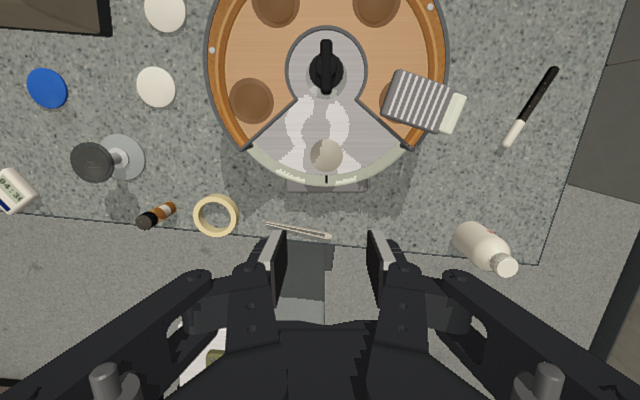

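```bash
python3 -c "
from h import *
show('w5','w5a',(200,0,470,200),2.9);show('w5','w5b',(60,120,190,240),5)"
```

```text
(no output)
```

View pics/w5a.png

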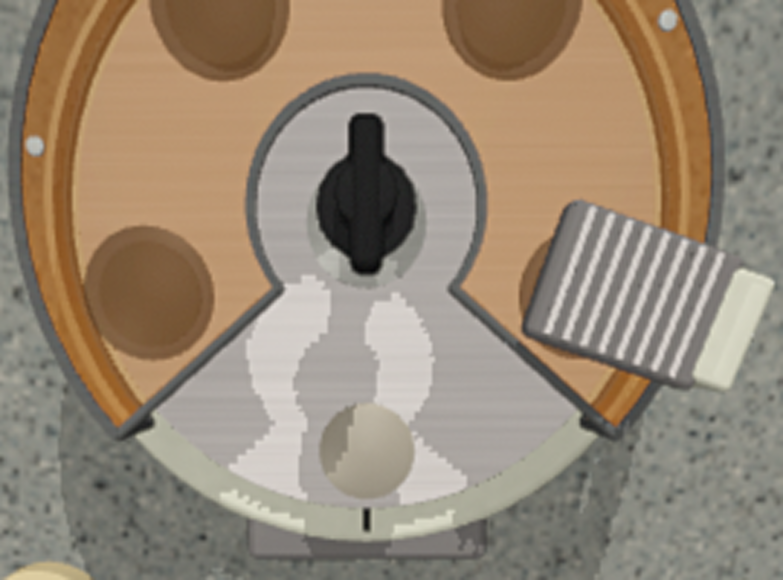

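View pics/w5b.png

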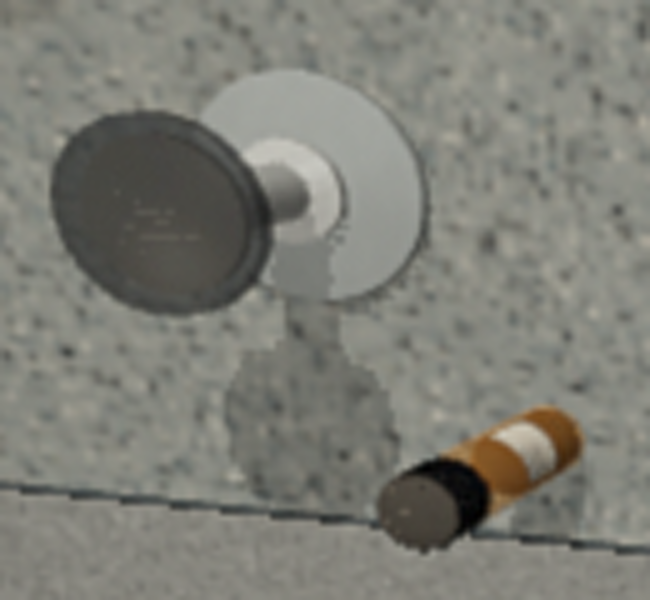

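```bash
python3 -c "
from h import *
print('post',px('w5',326.6,155.2,68),'expected',600.5-100*np.cos(.1134),-70-100*np.sin(.1134))
print('bar',px('w5',326.6,0+114/2.9,130),px('w5',326.6,273/2.9,130))
print('lens',px('w5',92.4,162.4,61),'foot',px('w5',122.6,157,10),'vial',px('w5',60+420/5,120+512/5,72))
go(454,235.5,250,60)"
```

```text
post [501.60569531 -81.14265849  68.        ] expected 501.1422892607741 -81.31571105411886
bar [624.25429354 -67.71834532 130.        ] [572.70748681 -73.34999162 130.        ]
lens [456.54755567 233.93776824  61.        ] foot [457.87983706 228.21609943  10.        ] vial [381.37594485 162.22210018  72.        ]
slide [ 0.0167 -0.8003  0.1322]  now xang 6.3 pos [482.2 -83.4 302.9] spin -0.8956
```

```bash
python3 -m pendant '{"slide":[[0,-0.1,0],[0,-0.25,0.03],[0,-0.4,0.06],[0,-0.55,0.09],[0.01,-0.67,0.12]],"spin":[0,0,0,0,0]}' 1; python3 -m pendant '{"slide":[[0,-0.08,0],[0,-0.12,0],[0,-0.12,0]],"spin":[0,0,0]}'; python3 -c "
from h import *
go(455,234.5,160,6.3)
snap('wrist','w6')"
```

```text
time_s: 8.15
tool_pos: [457.3, 186.8, 254.1]
ee_rot: [0.998, 0.056, 0.001, -0.0]
force: [1.2, -0.7, -0.7]
grip_width: 85.2
time_s: 8.52
tool_pos: [451.6, 232.2, 254.4]
ee_rot: [0.998, 0.056, 0.0, 0.0]
force: [0.1, -0.3, 0.3]
grip_width: 85.3
slide [ 0.009  -0.0048  0.2359]  now xang 6.4 pos [451.6 232.2 254.4] spin 0.0017
```

View pics/w6.png

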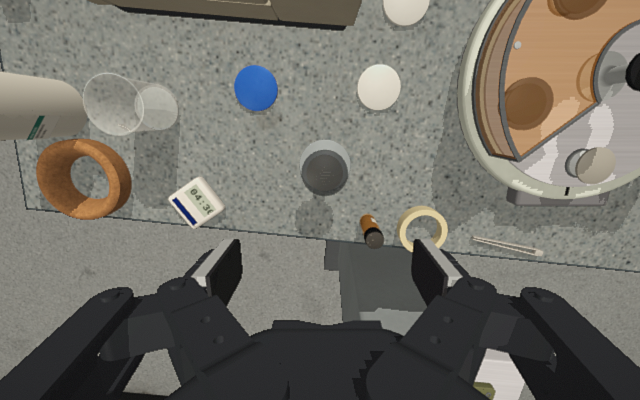

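```bash
python3 -c "
from h import *
show('w6','w6a',(280,120,400,250),5)"
```

```text
(no output)
```

View pics/w6a.png

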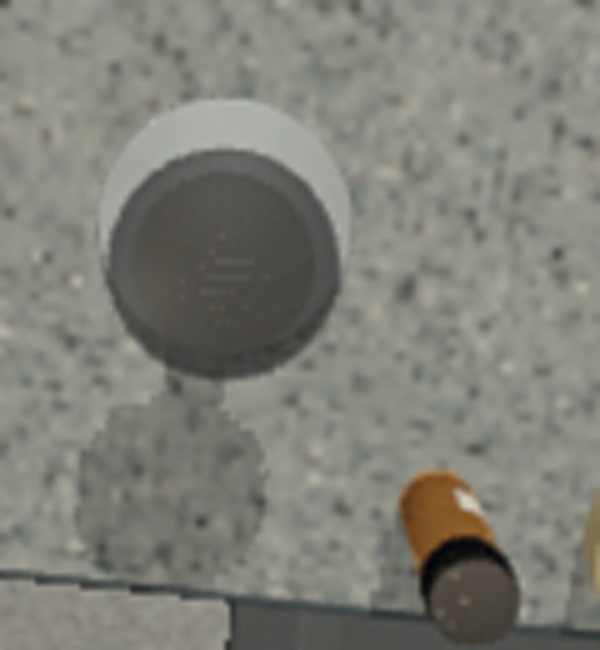

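```bash
python3 -c "
from h import *
print('lens',px('w6',324.7,172.8,60),px('top0',254.2,241.4,60))
print('post/circle',px('w6',601,165,68))
go(455.5,234.5,160,6.3)"
```

```text
lens [455.93656757 234.94125989  60.        ] [453.52221145 235.92054219  60.        ]
post/circle [502.31441428 -83.55921641  68.        ]
slide [ 0.0109 -0.0072  0.2361]  now xang 6.3 pos [451.4 231.2 254.4] spin 0.0006
```

```bash
python3 -m pendant '{"slide":[[0.011,-0.008,0.12],[0.011,-0.008,0.24],[0.011,-0.008,0.34],[0.011,-0.008,0.34]],"spin":[0,0,0,0]}' 1 20; python3 -c "
from h import *
go(455.5,235,45,6.3)
snap('wrist','w7')"
```

```text
time_s: 9.07
tool_pos: [452.8, 232.5, 116.2]
ee_rot: [0.999, 0.054, -0.003, 0.001]
force: [-0.7, -0.2, -0.4]
grip_width: 85.2
slide [ 0.0087 -0.006   0.1778]  now xang 6.2 pos [452.8 232.5 116.2] spin -0.0019
```

View pics/w7.png

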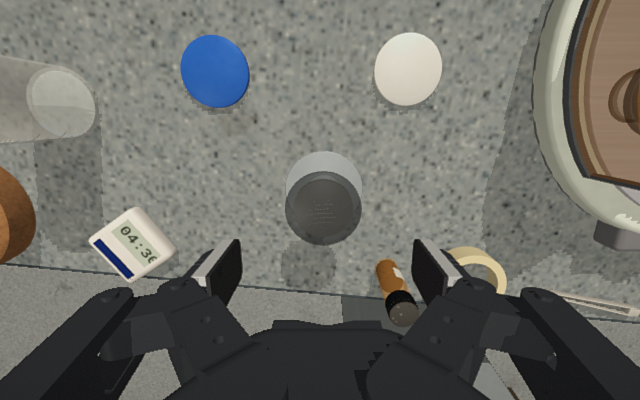

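```bash
python3 -c "
from h import *
show('w7','w7a',(270,140,380,260),5)
go(455.5,235,45,6.3)"
```

```text
slide [ 0.0033 -0.0038  0.1827]  now xang 6.2 pos [454.5 233.4 118.1] spin -0.0017
```

View pics/w7a.png

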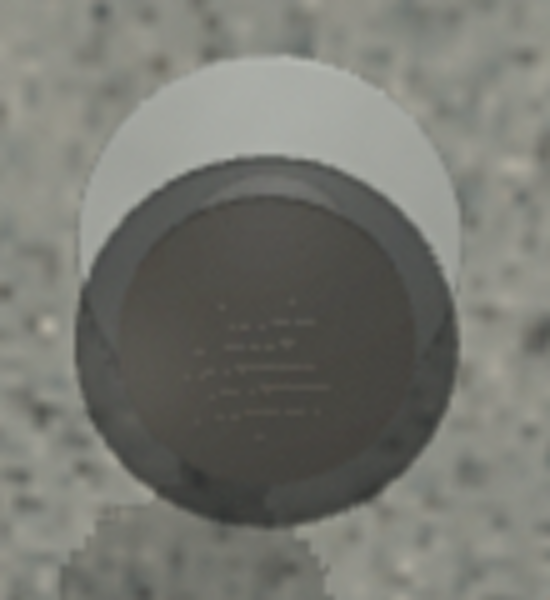

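```bash
python3 -c "
from h import *
snap('wrist','w8',(270,140,380,260),5)
print(px('w7',323.5,208.2,60))
go(455.5,235,45,6.3)"
```

```text
[456.26675098 235.00814284  60.        ]
slide [-0.0007 -0.002   0.186 ]  now xang 6.2 pos [455.8 234.2 119.4] spin -0.0015
```

View pics/w8.png

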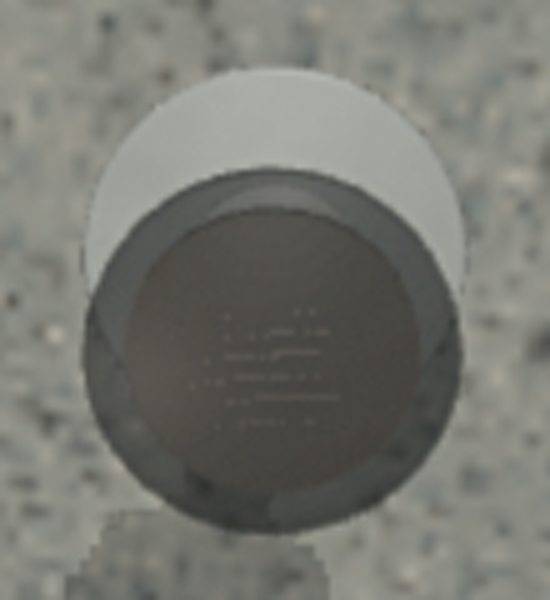

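```bash
python3 -c "
from h import *
print(px('w8',324.7,210.2,60),np.load('pics/w8.npz')['pos'])
go(456.3,235,45,6.3)"
```

```text
[456.17777815 234.99362421  60.        ] [454.51894272 233.44444902 118.07136229]
slide [ 0.0013 -0.0018  0.186 ]  now xang 6.2 pos [455.8 234.2 119.4] spin -0.0015
```

```bash
python3 -m pendant '{"slide":[[0.001,-0.001,0.06],[0.001,-0.001,0.12],[0.001,-0.001,0.17],[0.001,-0.001,0.186],[0.001,-0.001,0.186]],"spin":[0,0,0,0,0]}'; python3 -c "
from h import *
go(456.2,235,45,6.3)"
```

```text
time_s: 9.8
tool_pos: [456.3, 235.6, 45.3]
ee_rot: [0.998, 0.055, 0.001, -0.0]
force: [0.6, 0.7, 0.2]
grip_width: 86.0
slide [-0.0004  0.0015  0.0008]  now xang 6.3 pos [456.3 235.6  45.3] spin -0.0003
```

Close in stages, then grip.

```bash
python3 -m pendant '{"slide":[[0,0.001,0],[0,0.001,0]],"spin":[0,0]}' 0.72; python3 -m pendant '{"slide":[[0,0,0],[0,0,0],[0,0,0],[0,0,0]],"spin":[0,0,0,0]}' 0.6 20; python3 -c "
from h import *
go(456.2,235,45,6.3)
snap('wrist','w9')"
```

```text
time_s: 10.05
tool_pos: [455.8, 235.2, 45.0]
ee_rot: [0.998, 0.055, 0.001, -0.0]
force: [0.2, -0.4, -0.6]
grip_width: 61.6
time_s: 10.55
tool_pos: [455.6, 235.1, 45.0]
ee_rot: [0.998, 0.055, 0.001, -0.0]
force: [-0.6, -1.0, 5.6]
grip_width: 55.5
slide [0.0013 0.0005 0.    ]  now xang 6.3 pos [455.6 235.1  45. ] spin 0.0001
```

View pics/w9.png

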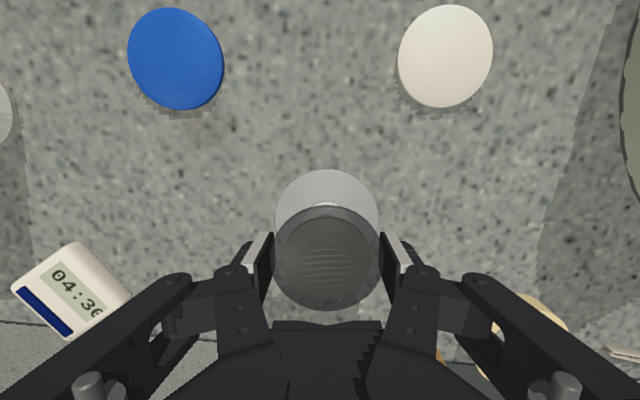

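```bash
python3 -m pendant '{"slide":[[0,0,0],[0,0,-0.01],[0,0,-0.03],[0,0,-0.07],[0,0,-0.14]],"spin":[0,0,0,0,0]}' 0.4 25; python3 -m pendant '{"slide":[[0,0,-0.08],[0,0,-0.16],[0,0,-0.2],[0,0,-0.2]],"spin":[0,0,0,0]}'; python3 -c "
from h import *
go(501.5,-81.2,120,6.5)
snap('wrist','w10')"
```

```text
time_s: 11.22
tool_pos: [454.2, 234.6, 100.1]
ee_rot: [0.998, 0.055, -0.001, 0.0]
force: [-1.2, -0.1, 0.5]
grip_width: 55.1
time_s: 11.72
tool_pos: [456.1, 235.4, 181.8]
ee_rot: [0.998, 0.055, 0.002, -0.001]
force: [0.2, -0.2, 0.3]
grip_width: 54.9
slide [0.0255 0.7994 0.1538]  now xang 6.3 pos [456.1 235.4 181.8] spin -0.0034
```

View pics/w10.png

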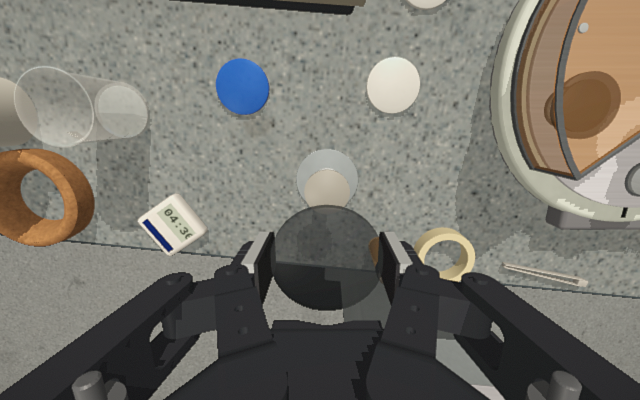

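```bash
python3 -c "
from h import *
show('w10','w10a',(260,190,400,325),5)
d=np.load('pics/w10.npz')
print(px('w10',327,257,d['pos'][2]+15)-d['pos'])"
```

```text
[ 1.60522688e+00 -6.26037763e-03  1.50000000e+01]
```

View pics/w10a.png

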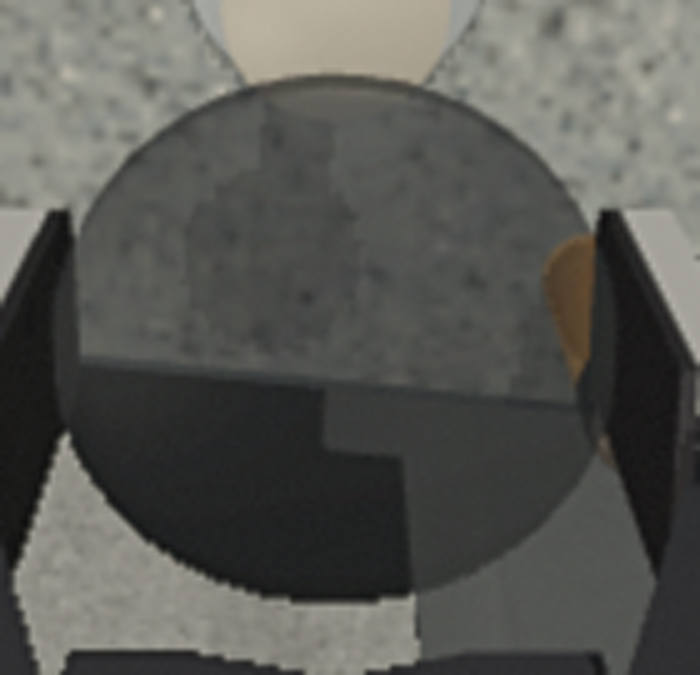

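```bash
python3 -m pendant '{"slide":[[0,0.05,0],[0.005,0.15,0],[0.01,0.28,0],[0.015,0.41,0],[0.02,0.53,0]],"spin":[0,0,0,0,0]}'; python3 -m pendant '{"slide":[[0,0.11,0.02],[0,0.2,0.05],[0,0.25,0.08],[0,0.27,0.1],[0,0.27,0.1]],"spin":[0,0,0,0,0]}'; python3 -m pendant '{"slide":[[0,0,0],[0,0,0]],"spin":[0,0]}';python3 -c "
from h import *
go(501,-81.2,120,6.5)
snap('wrist','w11')"
```

```text
time_s: 12.4
tool_pos: [485.5, 23.5, 178.8]
ee_rot: [0.998, 0.055, -0.001, -0.0]
force: [1.0, -0.3, 0.2]
grip_width: 55.2
time_s: 13.02
tool_pos: [497.1, -82.0, 138.8]
ee_rot: [0.999, 0.054, -0.001, -0.001]
force: [0.1, 0.3, -0.7]
grip_width: 54.8
time_s: 13.28
tool_pos: [498.4, -81.5, 140.5]
ee_rot: [0.998, 0.055, 0.0, 0.0]
force: [-0.4, -0.1, -0.0]
grip_width: 54.7
slide [0.0066 0.0001 0.0513]  now xang 6.4 pos [498.4 -81.5 140.5] spin -0.0023
```

View pics/w11.png

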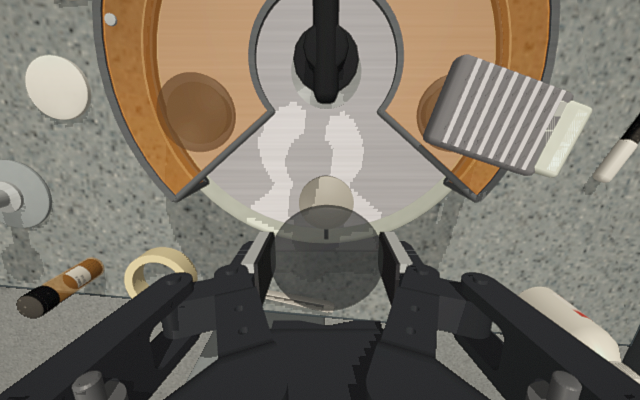

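```bash
python3 -c "
from h import *
show('w11','w11a',(260,160,400,280),5)
"
```

```text
(no output)
```

View pics/w11a.png

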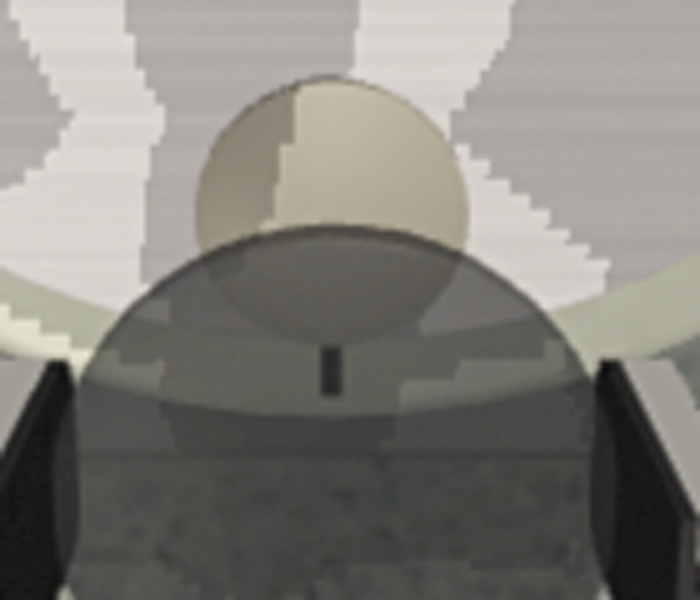

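```bash
python3 -c "
from h import *
d=np.load('pics/w11.npz');Rw=Ro.from_quat(d['rot']).as_matrix()
for z in(65,67): print((px('w11',326.3,202.2,z)),Rw.T@(px('w11',326.3,202.2,z)-d['pos']))
print(d['pos'],Rw.T@(px('w11',327.1,257.5,d['pos'][2]+15)-d['pos']))
go(501,-81.2,120,6.5)
"
```

```text
[501.32700087 -80.88905865  65.        ] [ 2.96094301 -0.24634143 75.5111956 ]
[501.91569002 -80.82508228  67.        ] [ 3.55442401 -0.24450436 73.51158944]
[498.36096094 -81.46043158 140.50923565] [  1.37883539   0.21637273 -14.99906727]
slide [ 0.0065 -0.0001  0.0514]  now xang 6.4 pos [498.4 -81.5 140.6] spin -0.0023
```

```bash
python3 -m pendant '{"slide":[[0.005,-0.001,0.05],[0.005,-0.001,0.11],[0.005,-0.001,0.16],[0.005,-0.001,0.2],[0.005,-0.001,0.2]],"spin":[0,0,0,0,0]}'; python3 -m pendant '{"slide":[[0,0,0],[0,0,0.005],[0,0,0.01]],"spin":[0,0,0]}'; python3 -c "
from h import *
go(500.4,-81.2,51,6.5)
snap('wrist','w12');show('w12','w12a',(220,150,430,325),3.5)"
```

```text
time_s: 13.95
tool_pos: [499.3, -81.0, 59.4]
ee_rot: [0.998, 0.055, -0.001, -0.0]
force: [-1.3, -0.2, -0.8]
grip_width: 55.1
time_s: 14.32
tool_pos: [500.6, -81.7, 56.7]
ee_rot: [0.998, 0.055, 0.001, 0.0]
force: [-0.2, 0.1, -1.2]
grip_width: 55.0
slide [-0.0003 -0.0014  0.0141]  now xang 6.3 pos [500.6 -81.7  56.7] spin -0.0034
```

View pics/w12a.png

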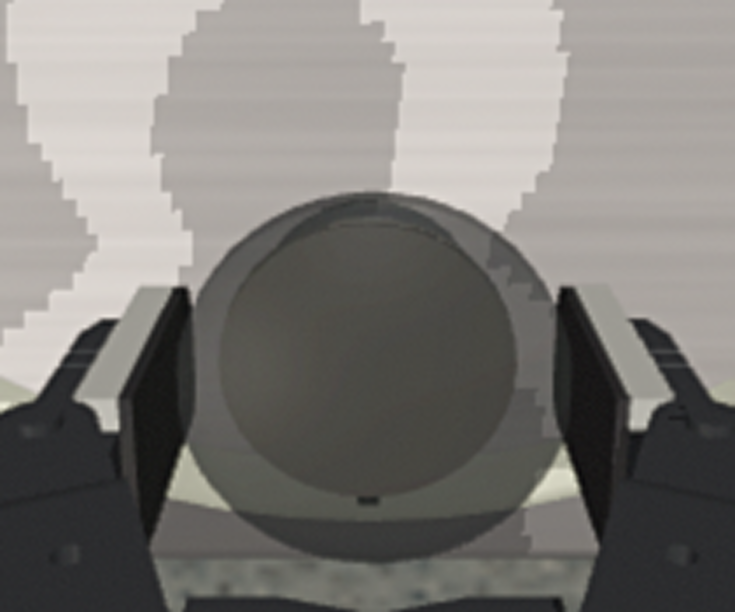

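```bash
python3 -c "
from h import *
d=np.load('pics/w12.npz');Rw=Ro.from_quat(d['rot']).as_matrix();
print(Rw.T@(px('w12',325,253.1,66.5)-d['pos']),Rw.T@(px('w12',326.6,257.7,d['pos'][2]+14.5)-d['pos']))
go(500.4,-81.2,51,6.5)"
```

```text
[ 1.17245217 -0.84825631 -9.84281933] [  1.00949378  -0.03194446 -14.49869888]
slide [ 0.0005 -0.001   0.0131]  now xang 6.3 pos [500.2 -81.6  56.3] spin -0.0034
```

Within 1 mm; shift y slightly and lower the last 5 mm slowly.

```bash
python3 -m pendant '{"slide":[[0,-0.002,0.004],[0,-0.002,0.008],[0,-0.002,0.011],[0,-0.002,0.011]],"spin":[0,0,0,0]}'; python3 -c "
from h import *
go(500.4,-81.2,51,6.5)"
```

```text
time_s: 14.88
tool_pos: [499.9, -80.8, 51.5]
ee_rot: [0.998, 0.055, -0.0, -0.0]
force: [0.6, 0.3, -0.5]
grip_width: 54.7
slide [0.0011 0.0011 0.0014]  now xang 6.3 pos [499.9 -80.8  51.5] spin -0.0034
```

```bash
python3 -m pendant '{"slide":[[0.001,0,0.001],[0.001,0,0.002],[0.001,0,0.002]],"spin":[0,0,0]}'; python3 -m pendant '{"slide":[[0,0,0.001],[0,0,0.002],[0,0,0.002]],"spin":[0,0,0]}'
```

```text
time_s: 15.25
tool_pos: [500.4, -80.8, 51.2]
ee_rot: [0.998, 0.055, 0.0, 0.0]
force: [-0.9, -0.9, 3.2]
grip_width: 55.3
time_s: 15.62
tool_pos: [500.5, -80.8, 51.0]
ee_rot: [0.998, 0.055, 0.0, 0.0]
force: [-2.1, 0.1, 9.6]
grip_width: 54.8
```

```bash
python3 -m pendant '{"slide":[[0,0,-0.001],[0,0,-0.002]],"spin":[0,0]}' ; python3 -m pendant '{"slide":[[0,0,0],[0,0,0]],"spin":[0,0]}' 0.66; python3 -m pendant '{"slide":[[0,0,0],[0,0,0]],"spin":[0,0]}' 0.72;python3 -m pendant '{"slide":[[0,0,0],[0,0,0],[0,0,0]],"spin":[0,0,0]}' 0.85; python3 -c "
from h import *
go(500.4,-81.2,51,6.5)
snap('wrist','w13');show('w13','w13a',(220,150,430,325),3.5)"
```

```text
time_s: 15.88
tool_pos: [500.5, -80.8, 51.2]
ee_rot: [0.998, 0.055, 0.0, 0.0]
force: [-1.2, 0.1, 2.5]
grip_width: 54.5
time_s: 16.12
tool_pos: [500.5, -80.8, 50.8]
ee_rot: [0.998, 0.055, 0.0, 0.0]
force: [-0.5, 0.5, 2.2]
grip_width: 56.7
time_s: 16.38
tool_pos: [500.4, -80.8, 50.7]
ee_rot: [0.998, 0.055, -0.0, -0.0]
force: [-0.4, 0.4, -0.4]
grip_width: 61.5
time_s: 16.75
tool_pos: [500.4, -80.8, 50.9]
ee_rot: [0.998, 0.055, -0.0, -0.0]
force: [-0.1, 1.4, 0.3]
grip_width: 72.6
slide [-0.0001  0.001  -0.0003]  now xang 6.3 pos [500.4 -80.8  50.9] spin -0.0034
```

View pics/w13a.png

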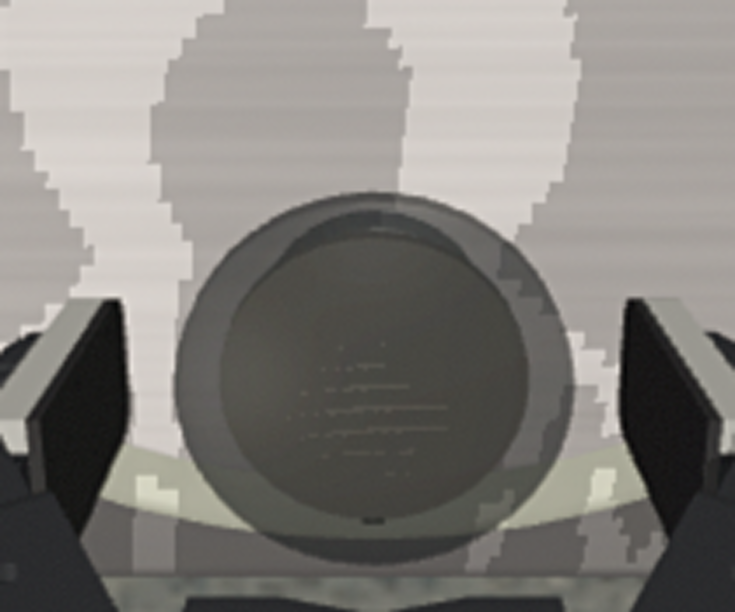

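```bash
python3 -m pendant '{"slide":[[0,0,0],[0,0,-0.02],[0,0,-0.06],[0,0,-0.14],[0,0,-0.24]],"spin":[0,0,0,0,0]}' ; python3 -m pendant '{"slide":[[0,0,-0.08],[0,0,-0.13],[0,0,-0.13]],"spin":[0,0,0]}' 0.5; python3 -c "
from h import *
go(600.6,-70,200,6.3)
snap('wrist','w14')"
```

```text
time_s: 17.42
tool_pos: [499.7, -80.6, 147.7]
ee_rot: [0.998, 0.055, -0.001, -0.0]
force: [0.9, -1.7, 0.5]
grip_width: 72.8
time_s: 17.8
tool_pos: [501.7, -81.1, 201.1]
ee_rot: [0.998, 0.055, 0.002, 0.001]
force: [0.3, -0.4, 0.4]
grip_width: 42.8
slide [ 0.2487 -0.0005  0.0038]  now xang 6.3 pos [501.7 -81.1 201.1] spin -0.0000
```

View pics/w14.png

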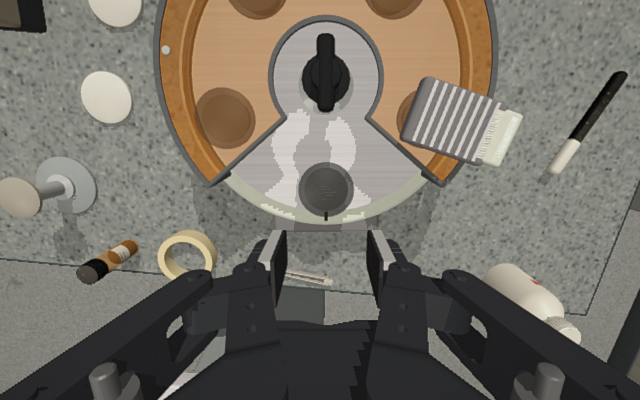

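```bash
python3 -m pendant '{"slide":[[0.06,0,0],[0.14,0,0],[0.21,0,0],[0.247,0,0.02],[0.247,0,0.05]],"spin":[0,0,0,0,0]}' ; python3 -m pendant '{"slide":[[0,0,0.02],[0,0,0.02]],"spin":[0,0]}'; python3 -c "
from h import *
go(600.6,-70,102.5,6.3)
snap('wrist','w15')"
```

```text
time_s: 18.48
tool_pos: [598.6, -69.8, 177.2]
ee_rot: [0.998, 0.055, -0.001, -0.0]
force: [0.5, 0.1, 0.3]
grip_width: 42.5
time_s: 18.73
tool_pos: [596.6, -69.8, 169.5]
ee_rot: [0.998, 0.055, -0.002, -0.0]
force: [1.2, -1.1, 0.2]
grip_width: 42.8
slide [0.0105 0.0017 0.1675]  now xang 6.3 pos [596.6 -69.8 169.5] spin -0.0003
```

View pics/w15.png

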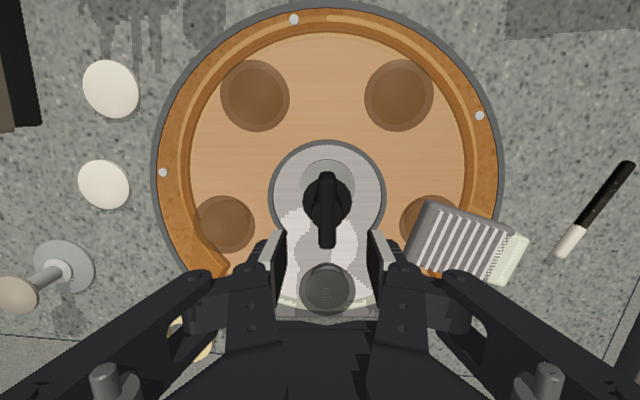

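```bash
python3 -m pendant '{"slide":[[0.002,0,0.05],[0.002,0,0.1],[0.002,0,0.145],[0.002,0,0.167],[0.002,0,0.167]],"spin":[0,0,0,0,0]}'; python3 -c "
from h import *
go(600.6,-70,102.5,6.3)"
```

```text
time_s: 19.4
tool_pos: [599.1, -69.9, 104.0]
ee_rot: [0.998, 0.055, -0.0, -0.0]
force: [-0.3, -0.9, -0.1]
grip_width: 42.7
slide [0.0038 0.0006 0.0038]  now xang 6.3 pos [599.1 -69.9 104. ] spin -0.0002
```

```bash
python3 -m pendant '{"slide":[[0.003,0,0],[0.003,0,0],[0.003,0,0],[0.003,0,0],[0.003,0,0]],"spin":[0,0,0,0,0]}' 0 40; python3 -m pendant '{"slide":[[0,0,0],[0,0,0],[0,0,0],[0,0,0],[0,0,0]],"spin":[-0.02,-0.06,-0.12,-0.19,-0.26]}';python3 -m pendant '{"slide":[[0,0,0],[0,0,0],[0,0,0],[0,0,0],[0,0,0]],"spin":[-0.07,-0.14,-0.21,-0.28,-0.35]}';python3 -c "
from h import *
go(600.6,-70,102.5,78.4)
snap('wrist','w16')"
```

```text
time_s: 20.02
tool_pos: [601.5, -69.5, 105.2]
ee_rot: [0.998, 0.055, 0.001, -0.0]
force: [-1.3, 2.6, 5.2]
grip_width: 12.3
time_s: 20.65
tool_pos: [601.3, -68.8, 105.2]
ee_rot: [0.982, 0.191, 0.001, -0.001]
force: [0.1, 5.1, 6.0]
grip_width: 12.2
time_s: 21.28
tool_pos: [600.7, -67.9, 105.2]
ee_rot: [0.93, 0.366, 0.001, -0.001]
force: [-1.0, 6.4, 7.0]
grip_width: 12.0
slide [-0.0039  0.0037  0.0068]  now xang 43.0 pos [600.7 -67.9 105.2] spin -0.5900
```

View pics/w16.png

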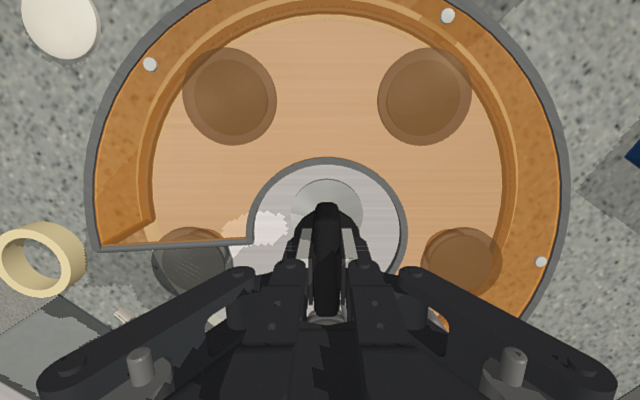

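```bash
python3 -m pendant '{"slide":[[0,0,0],[0,0,0],[0,0,0],[0,0,0],[0,0,0]],"spin":[-0.08,-0.16,-0.24,-0.32,-0.4]}';python3 -m pendant '{"slide":[[0,0,0],[0,0,0],[0,0,0],[0,0,0],[0,0,0]],"spin":[-0.07,-0.12,-0.16,-0.18,-0.19]}';python3 -m pendant '{"slide":[[0,0,0],[0,0,0]],"spin":[0,0]}';python3 -c "
from h import *
go(600.6,-70,102.5,78.4)"
```

```text
time_s: 21.95
tool_pos: [599.8, -67.2, 105.2]
ee_rot: [0.834, 0.552, 0.001, -0.002]
force: [-3.3, 8.8, 9.6]
grip_width: 11.8
time_s: 22.58
tool_pos: [599.2, -67.0, 105.2]
ee_rot: [0.776, 0.631, 0.001, -0.002]
force: [-4.4, 9.7, 9.7]
grip_width: 12.1
time_s: 22.82
tool_pos: [599.2, -67.0, 105.2]
ee_rot: [0.776, 0.631, 0.001, -0.002]
force: [-3.9, 8.3, 9.4]
grip_width: 12.2
slide [-0.0066  0.005   0.0067]  now xang 78.3 pos [599.2 -67.  105.2] spin -0.0021
```

Release, rise, and check.

```bash
python3 -m pendant '{"slide":[[0,0,0],[0,0,0],[0,0,0]],"spin":[0,0,0]}' 0.5; python3 -m pendant '{"slide":[[0,0,-0.05],[0,0,-0.15],[0,0,-0.27],[0,0,-0.4],[0,0,-0.5]],"spin":[0,0,0,0,0]}';python3 -m pendant '{"slide":[[-0.06,0,0],[-0.15,0,0],[-0.22,0,0],[-0.22,0,0]],"spin":[0,0,0,0]}';python3 -c "
from h import *
go(600.6,-70,102.5,78.4)
snap('wrist','w17');snap('top','top1',(300,130,420,250),5);show('w17','w17a',(190,0,510,240),2.5)"
```

```text
time_s: 23.2
tool_pos: [600.6, -70.1, 103.8]
ee_rot: [0.776, 0.631, -0.0, 0.0]
force: [0.2, 0.1, -0.0]
grip_width: 42.7
time_s: 23.82
tool_pos: [601.1, -70.2, 306.4]
ee_rot: [0.776, 0.631, 0.001, 0.001]
force: [0.7, -1.4, -0.6]
grip_width: 42.6
time_s: 24.32
tool_pos: [582.3, -158.0, 303.8]
ee_rot: [0.777, 0.63, -0.0, 0.0]
force: [0.2, 0.7, -0.6]
grip_width: 42.5
slide [ 2.25e-01 -4.00e-04  5.03e-01]  now xang 78.1 pos [ 582.3 -158.   303.8] spin -0.0048
```

View pics/w17.png

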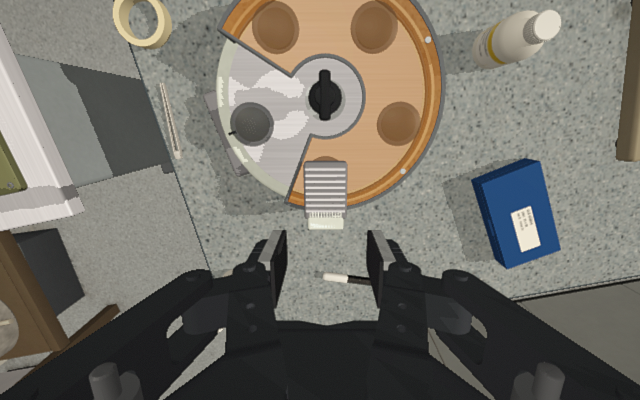

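View pics/w17a.png

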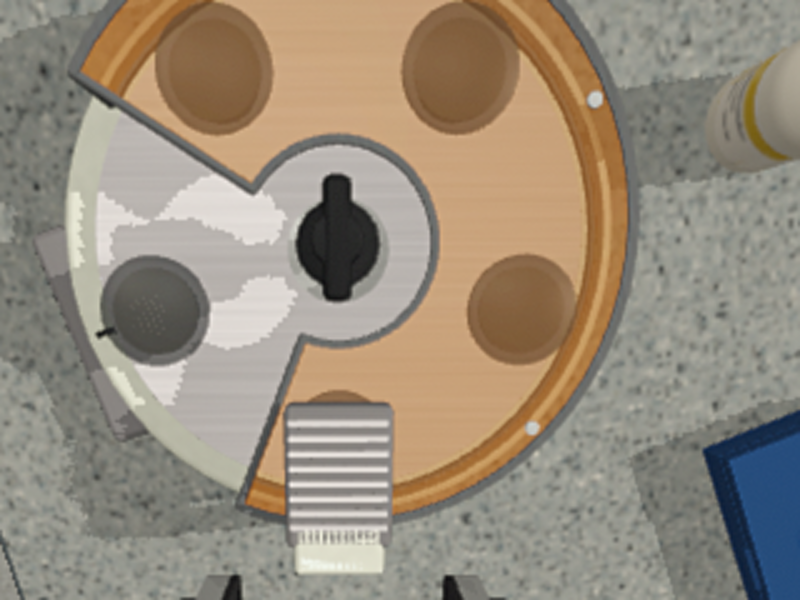

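View pics/top1.png

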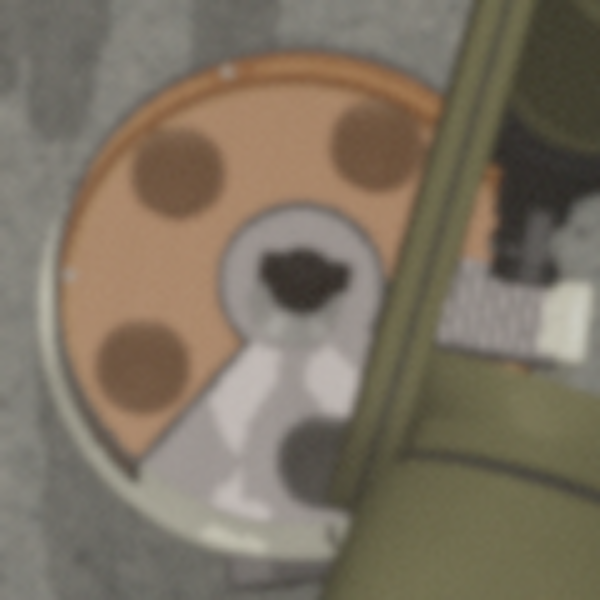

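```bash
python3 - <<'E'
from h import *
from scipy.optimize import least_squares
F=lambda u,v:np.array([190+u/2.5,v/2.5])
D=np.pi/180
def model(p):
    cx,cy,yaw,car=p
    def at(rr,a,z,t=0): return proj('w17',[cx+rr*np.cos(a)-t*np.sin(a),cy+rr*np.sin(a)+t*np.cos(a),z])
    Y=yaw+np.pi; C=car+np.pi
    sh=[at(44,Y-50*D,91),at(143,Y-50*D,91),at(44,Y+50*D,91),at(143,Y+50*D,91)]
    lm=[at(74,Y+72*D,112,27),at(74,Y+72*D,112,-27)]
    ps=[at(100,C+k*72*D,67) for k in(1,2,3,4)]
    return np.array(sh+lm+ps)
obs=np.array([F(*q) for q in((252,190),(73,73),(302,340),(244,503),(392,404),(287,404),(521,309),(461,68),(215,68),(154,310))])
s=least_squares(lambda p:(model(p)-obs).ravel(),[600,-70,6*D,78*D],loss='soft_l1')
print(s.x[:2],s.x[2:]/D,(s.x[3]-s.x[2])/D);print((model(s.x)-obs).round(1))
print(proj('w17',[600.5+100*np.cos(258.4*D),-70+100*np.sin(258.4*D),67]))
snap('scene','s2',(290,170,430,280),5)
E
```

```text
[600.85332542 -69.29023414] [ 7.51885235 78.08417236] 70.56532000793571
[[ 1.6  1. ]
 [-4.6 -0.7]
 [ 1.6 -3.1]
 [-0.9  4.2]
 [ 2.7 -0. ]
 [-1.1  1.1]
 [ 0.2  0.2]
 [-0.  -0.2]
 [-0.4 -0.3]
 [-0.  -0.2]]
[325.42286219 176.84204394]
```

View pics/s2.png

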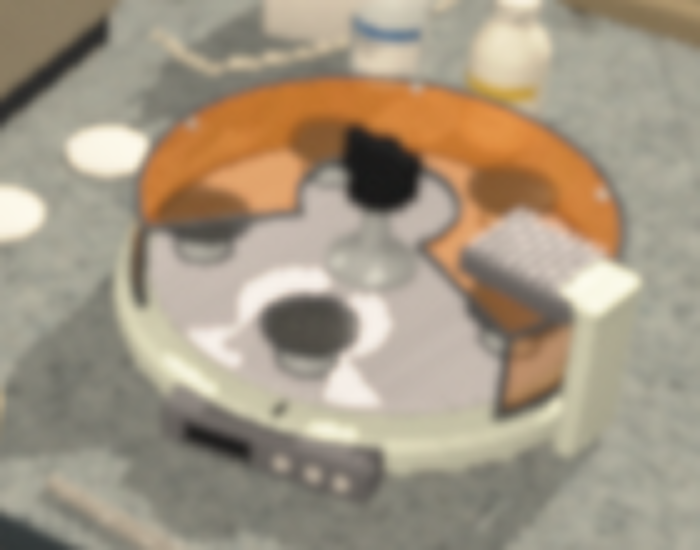

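```bash
python3 -m pendant '{"slide":[[0.08,0,0],[0.2,0,0.06],[0.3,0,0.16],[0.325,0,0.26],[0.325,0,0.3]],"spin":[0,0,0,0,0]}';python3 -m pendant '{"slide":[[0,0,0],[0,0,0]],"spin":[0,0]}';python3 -c "
from h import *
snap('wrist','w18');show('w18','w18a',(240,150,420,320),4)
c=np.array([600.6,-70])
D=np.pi/180
for rr in(74,100,128):print(rr,(proj('w18',[c[0]+rr*np.cos(258.5*D),c[1]+rr*np.sin(258.5*D),66])-[240,150])*4)
"
```

```text
time_s: 25.1
tool_pos: [607.6, -26.3, 181.5]
ee_rot: [0.775, 0.633, -0.002, -0.002]
force: [0.7, -0.6, 0.2]
grip_width: 42.9
time_s: 25.35
tool_pos: [610.4, -29.3, 185.8]
ee_rot: [0.776, 0.631, 0.001, 0.001]
force: [0.0, -0.3, 0.0]
grip_width: 42.6
74 [335.22432959 588.32378213]
100 [335.91020284 672.06803053]
128 [336.61566618 758.20420446]
```

View pics/w18.png

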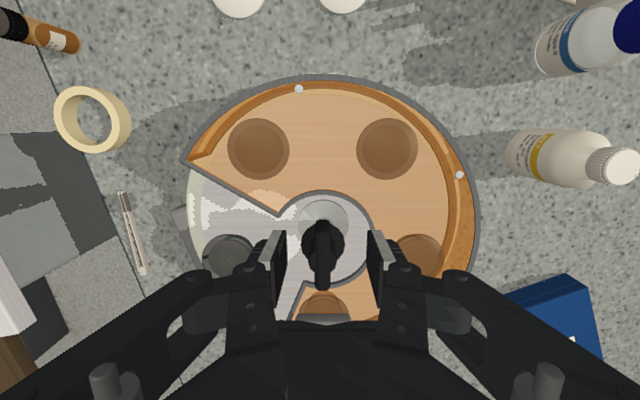

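View pics/w18a.png

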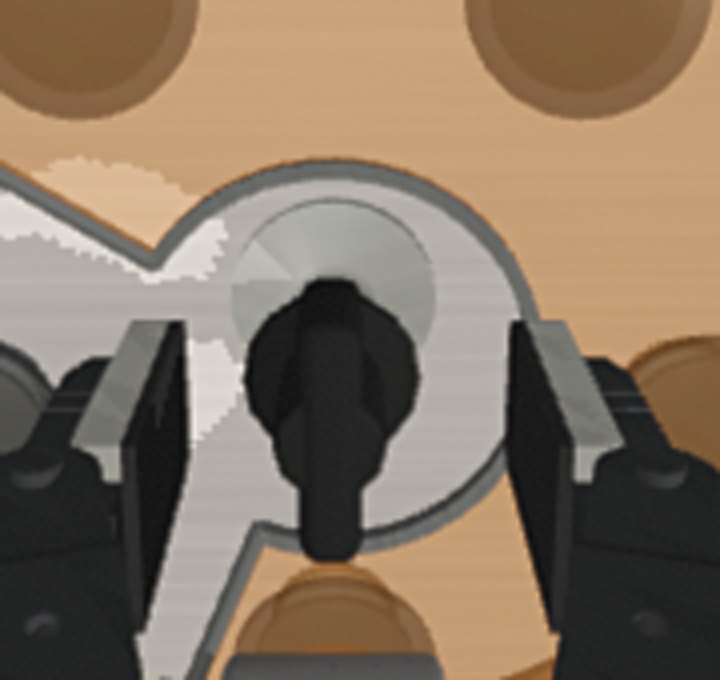

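```bash
python3 -m pendant '{"slide":[[0,0,-0.08],[0,0,-0.2],[0,0,-0.28],[0,0,-0.28],[0,0,-0.28]],"spin":[0,0,0,0,0]}';python3 -c "
from h import *
snap('scene','s3')
print(r.hand_in())"
```

```text
time_s: 26.02
tool_pos: [608.9, -29.1, 296.5]
ee_rot: [0.776, 0.631, 0.0, 0.0]
force: [-0.9, -0.4, 0.6]
grip_width: 42.4
the job is handed in; nothing more can be done
None
```

View pics/s3.png

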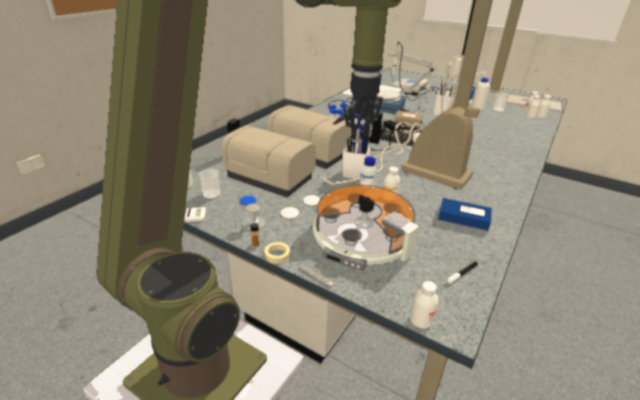

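The job is handed in at about 26 s of the 61 s allowed; no verdict was reported.

**What I did:** I turned the carousel about 41° by its handle, and the picture showed the bare post lined up with the bay's tick mark. I took the grey lens from the stand and set it on the post with a light touch of up to 10 N. After letting go, the lens was centred on the post to within about 1 mm in the image. I then turned the carousel another 72° anticlockwise, let go and raised the arm clear.

**Last checks:** The handle bar, the lens and the lamp housing line up in the wrist images. The lens looks concentric and level on its post, though the lamp hides part of it. All four other lenses are on their posts. The bench things show no visible movement.

**One disagreement:** A model fit to the last overhead picture gave a turn of 70.6° from the bay, against the 72° commanded. Part of that comes from how well the shield edges fit. Even if it is real, it is about 2.5 mm at the post, inside the 9 mm limit, so I did not correct it.

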